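# Unlock the food-waste caddy and hold its lid open with the lever

### The job

My hands are full of peelings, so please open the food-waste caddy for me. Push the child lock on its lid fully back, towards the back of the caddy; then press the paddle of the lever along its front all the way down to the stop, so that the lever swings the heavy lid wide open, and finish while still holding the paddle down there. Open the lid by its lever only, never lift it by hand, and leave the other things on the worktop where they are.

Things in the scene. Friction and masses are not known exactly. Their poses are not given: they have to be found in the camera images.
- caddy: White square caddy 170 x 170 mm with a flat steel lid (top 124 mm above the worktop), fixed in place. Origin on the worktop under its middle; x points from its front wall to its back, y to its left. The lid hinges on the right (-y) side, its left side swings up. Along the front wall lies a steel lever, its long arm sloping up to the left with a paddle at its end.
- lock (a joint): Travel in m of the sliding lock on the lid, near the lid's left edge: 0 to 0.005 at the start (locked: its rod stands through a steel staple in front of the lid), 0.028 fully back (unlocked, end stop). It slides along the caddy's +x (to the back) against about 2 N of friction and stays where it is left.
- lock_tab (a point): Centre of the lock's black thumb tab: 26 mm wide (caddy's y), 8 mm thick (x), 28 mm high. Push its front face toward the caddy's +x. Lower down, its 8 mm rod runs forward (top 15.5 mm below this point) over the lid (28 mm below) into a steel staple, 44 mm in front of the tab's face when locked, whose top is 5 mm below this point. The guides behind the tab end 11 mm below it.
- lid (a joint): Angle of the lid in rad: 0 shut, about 0.84 when the lever is at its stop. The lid weighs about 1.1 kg and falls shut when the lever is let go. With the lock home it can rise only about 0.03. Over the back of the worktop hang wall cabinets: undersides 0.46 m above it, fronts 0.60 m ahead of the robot's base.
- lever (a joint): Angle of the lever in rad: 0 at rest (long arm 0.33 rad above level), 0.66 with the paddle pressed down to its stop (long arm 0.33 rad below level). A return spring and the lid's weight push it back; holding it down takes about 5 to 10 N on the paddle. Its pivot lies, in the caddy's frame, at x -0.112, y 0.010, z 0.100.
- paddle (a point): Centre of the paddle's upper face: black ridged rubber pad 44 mm (caddy's x) x 40 mm, 8 mm thick with its tray, 0.175 m along the arm from the pivot and 15 mm above the arm's middle line. z: pad's normal, y: outward along the arm. Height 0.171 m at rest, 0.058 m at the stop. It moves on an arc: y in the caddy's frame is 0.171 at rest, 0.185 half way, 0.181 at the stop.
- tin_1: Bystander: low round tin 86 mm across, 40 mm high, at the right front. Origin under its centre.
- teaspoon_2: Bystander: teaspoon 130 mm long lying to the right front of the caddy. Origin under its centre.
- remote_1: Bystander: black remote control 192 x 48 x 19 mm lying far to the left. Origin under its centre.
- kitchen_timer: Bystander: round kitchen timer 63 mm across, 46 mm high, to the left of the paddle. Origin under its centre.
- spice_jar_1: Bystander: spice jar 42 mm across, 96 mm high, at the caddy's left side behind the lever. Origin under its centre.
- jar_1: Bystander: jar with black lid, 62 mm across, 99 mm high, to the right of the caddy. Origin under its centre.

How it is judged (in metres and radians):
On the way, in this order (a step that is already met when the one before it is completed fails the run):
1. the lock is pushed fully back while the lid is still shut (value of joint lock above 0.022 m and value of joint lid below 0.05 rad), for 0.1 s.
2. the lever has raised the lid (value of joint each of lever, lid above 0.4 rad), for 0.2 s.
At the end, for the whole second after the job is handed in: The lock is back (at least 22 of its 28 mm), the lever is pressed to within 0.06 rad of its stop, the lid stands wide open (more than 0.74 rad), carried by the lever alone, and the fingers hold the paddle down with more than 2 N through the last second (value of joint lock above 0.022 m and value of joint lever above 0.6 rad and value of joint lid above 0.74 rad and contact force between the fingers and lever above 2 N and contact force between each of the arm, the fingers and lid below 0.5 N); the arm keeps its last pose, push and grip.
It fails at once if the lid is lifted by hand and not by its lever ((value of joint lid above 0.15 rad and value of joint lever below 0.04 rad) or (value of joint lid above 0.6 rad and value of joint lever below 0.3 rad)).
It fails at once if another thing on the worktop is moved or picked up (more than 25 mm) (distance of any of tin_1, teaspoon_2, remote_1, kitchen_timer, spice_jar_1, jar_1 from where it was at the start of the episode above 0.025 m).
It also fails if it takes over 43 s, if anything falls off the work surface, if the arm or the gripper's body presses on something with over 40 N, if the wrist force passes 120 N, or if a joint passes its speed limit or range.

### The arm

A 6-joint arm with a two-finger parallel gripper is mounted at the origin on a cart in front of the work surface, level with it; the furniture and walls round the work are solid. World frame = base frame: x ahead of the robot, y to its left, z up, the work surface at z = 0. Lengths are in m, angles in degrees, forces in N, time in s.
With the tool pointing down it reaches from about 0.3 to 0.75 m from the base axis. Payload 8.5 kg.
Tool frame: the origin (TCP) lies between the finger pads; the fingertips stand env.finger_overhang ahead of it and the grasp point (between the pads) lies 2 mm behind it (env.finger_overhang is the distance from the TCP to the fingertips, in m); z points along the fingers, y is the line along which they close (so a half turn about z gives the same grasp; the last joint's range is limited). The gripper opens to 85 mm and grips with 20 to 120 N. Pads are 22 mm wide; open, the fingers measure 114 mm over their backs; the gripper's body (76 mm by 85 mm) begins 54 mm behind the grasp point. The pads swing forward as they close: fully open they stand 13 mm farther back than shut.
Start: joints at [-77.825, 21.807, 74.336, -0, 83.858, -12.336], TCP at [0.228, -0.5, 0.248] pointing down, gripper open.
Joint ranges: [-178.18, 178.18], [-50.72, 133.34], [12.68, 142.11], [-81.47, 261.47], [9.98, 163.14], [-165.26, 165.26]. Speed limits (degrees/s): [136.94, 136.94, 180, 180, 180, 180].

### API

Orientations are given as a 3x3 rotation matrix whose columns are the frame's x, y, z axes.
In Python, from rig import env gives the robot as it stands. The module is installed in compiled form; this text tells all that it offers.
- The arm moves only by the tool jog_arm, never from a script. Its arguments are lists of equal length, an entry for each row: "hand": the finger opening in m, from 0 to 0.0854; "travel": the shift along the world's x, y, z in m, a list of three; "yaw": the turn about the world's z in rad. A call has exactly 5 rows; each row shifts and turns the commanded pose from where the row before left it; what a row does not reach is not made up. A row lasts 1/8 s, in which the tool goes at most 62.5 mm and 10.7 degrees, less where a joint would pass 70% of its speed; a pose out of reach is approached as far as the arm can. A call is refused whole if a number of a shift passes 0.0625 or a number of a turn 0.188, either way. A call with a gripper value outside its range is refused whole. The fingers move at their own pace and stop on an object; "grip_force" is the grip in N (left out, the last holds). Time passes only in rows, so rows that do not move let the fingers close, or fill a call up. It gives the time, the measured TCP pose, the force, the opening and the grip force at its end, in the units of the state.
- env.observe(): the state, without advancing time (a new reading comes with each control period).
- env.get_image(name): name is "scene" or "top"; returns the picture (480x640x3 uint8, red, green, blue); there is no depth.
- env.calibration(name): a dict with "fx", "fy", "cx", "cy" (pixels), "position" and "rotation" of the camera in the world. Camera axes: x right, y down, z forward; pixel columns grow to the right and rows downward; lengths in m; the calibration is good to about 2 mm. A picture is of the moment at which its call begins. calibration takes no time and is no camera call.
- env.close_job(): hands the job in; it is judged then, once.
The state is a dict: "time_s": time; "q": joint angles; "qvel": joint speeds; "joint_efforts": joint torques, N m; "position": TCP position; "tool_rot": TCP orientation; "ft_force": force on the tool from outside, world axes, zero at the start; "wrist_torque": the same for the moment, N m; "grip_width": finger opening in m; "gripper_force": force on a finger pad.
Only numpy, scipy, OpenCV 4.12 (cv2) and the standard library are available. Lean on these libraries where they do the work, as an engineer would, in place of code of your own. Each camera call takes 0.05 s, during which the arm holds its last target. There are 200 camera calls.

## Working session

There is one attempt and no reset: what is moved stays moved. The work goes in short steps, Python scripts to look and compute and a tool call to move; the robot and the scene stay as the last step left them, time stands still between calls to the robot, and variables do not carry over. Pictures are saved under pics/ and viewed, at most 10 in all, crops included, and the job is handed in when it is done.

Besides the shell and the picture viewer there is one more tool, called as a command line: name --pt "numbers of a row" for each row, then --argument value for the rest. jog_arm: Moves the arm, as the interface text tells. Its arguments: {"type":"object","properties":{"hand":{"type":"array"},"travel":{"type":"array"},"yaw":{"type":"array"},"grip_force":{"type":"number"}},"required":["hand","travel","yaw"]}

```bash
mkdir -p pics
python3 - <<'E'
from rig import env
import cv2,numpy as np
for n in("scene","top"):
    cv2.imwrite(f"pics/{n}0.png",env.get_image(n)[:,:,::-1]); c=env.calibration(n); print(n,{k:np.round(v,4).tolist() for k,v in c.items()})
print(env.finger_overhang); s=env.observe(); print(s["time_s"],np.round(s["tool_rot"],3).tolist(),s["ft_force"],s["grip_width"])
E
```

```text
scene {'fx': 528.1567, 'fy': 528.1567, 'cx': 324.0052, 'cy': 231.8914, 'position': [-0.3625, 0.9642, 0.6484], 'rotation': [[-0.7005, -0.298, 0.6485], [-0.7136, 0.2768, -0.6436], [0.0123, -0.9135, -0.4066]]}
top {'fx': 519.6608, 'fy': 519.6608, 'cx': 323.6262, 'cy': 242.6146, 'position': [0.3681, 0.1282, 1.2709], 'rotation': [[0.0102, -0.9974, 0.0708], [-0.9999, -0.0093, 0.0131], [-0.0124, -0.0709, -0.9974]]}
0.017
0.1 [[0.91, 0.415, -0.0], [0.415, -0.91, 0.001], [0.0, -0.001, -1.0]] [ 0.14931753  0.4554245  -0.45028296] 0.08511372370055265
```

View pics/scene0.png

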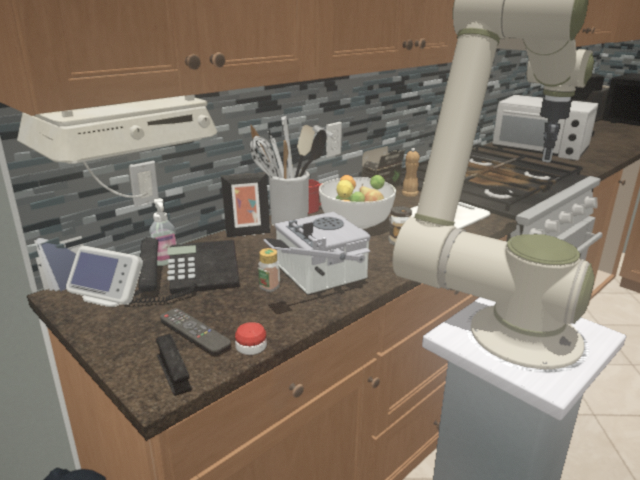

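View pics/top0.png

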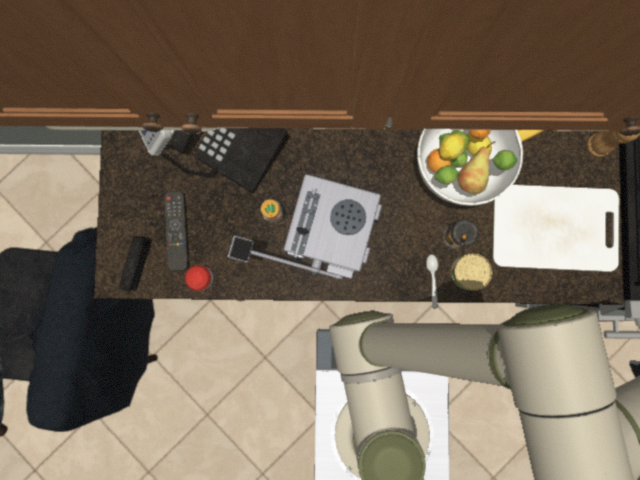

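The scene view shows the caddy at about (320,250) with the paddle at (268,243). In the top view the lid is around (332,223), the paddle around (240,249), the lock around (303,220) and the timer around (198,278). I'll enlarge both views for precise corners.

Run:
```python
import cv2
a=cv2.imread("pics/top0.png")[165:295,220:393]; cv2.imwrite("pics/tc.png",cv2.resize(a,None,fx=4.6,fy=4.6,interpolation=cv2.INTER_CUBIC))
a=cv2.imread("pics/scene0.png")[200:300,250:380]; cv2.imwrite("pics/sc.png",cv2.resize(a,None,fx=6,fy=6,interpolation=cv2.INTER_CUBIC))
```

```text
(no output)
```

View pics/tc.png

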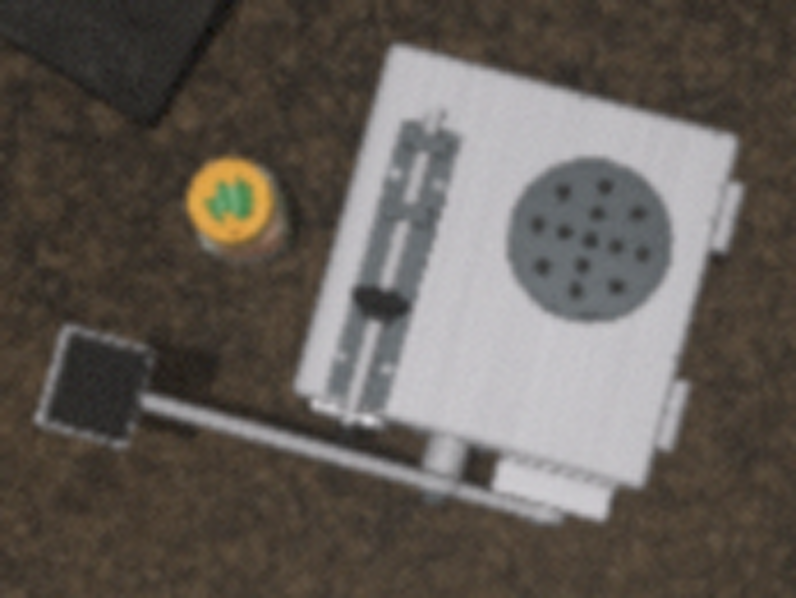

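View pics/sc.png

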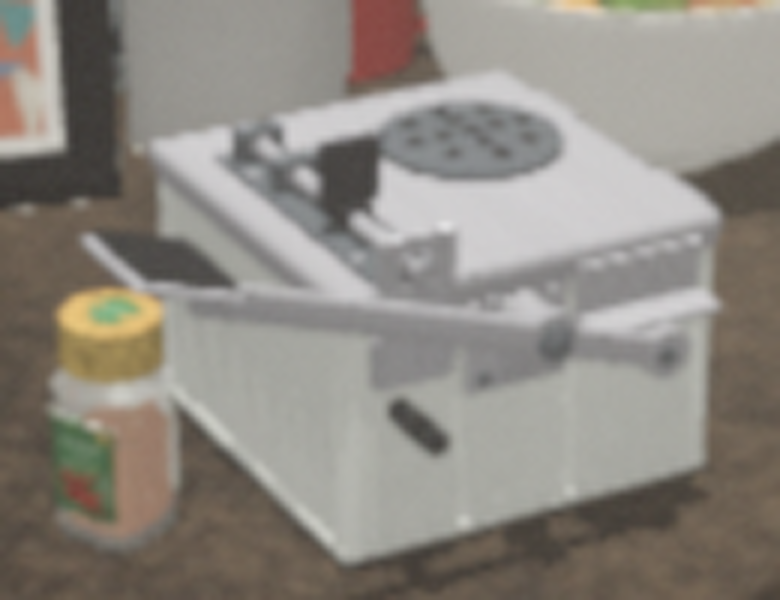

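The top crop shows the lid corners at about (393,45), (738,137), (643,486) and (298,392), the tab at (381,300), and the paddle centre at (96,386). The lock is locked, with its staple at (350,412).

```bash
cat > h.py <<'E'
from rig import env
import numpy as np
def ray(n,u,v,z):
    c=env.calibration(n); R=np.array(c["rotation"]);p=np.array(c["position"])
    d=R@[(u-c["cx"])/c["fx"],(v-c["cy"])/c["fy"],1]; return p+d*(z-p[2])/d[2]
def tc(u,v,z): return ray("top",(u+.5)/4.6-.5+220,(v+.5)/4.6-.5+165,z)
def sc(u,v,z): return ray("scene",(u+.5)/6-.5+250,(v+.5)/6-.5+200,z)
E
python3 - <<'E'
from h import *
np.set_printoptions(precision=4,suppress=True)
C=np.array([tc(*p,.124) for p in[(393,45),(738,137),(643,486),(298,392)]]) # BL BR FR FL
o=C.mean(0); ex=(C[0]+C[1]-C[2]-C[3]);ex/=np.linalg.norm(ex); ey=(C[0]+C[3]-C[1]-C[2]);ey/=np.linalg.norm(ey)
print(C,o,ex,ey,np.degrees(np.arctan2(ex[1],ex[0])),np.degrees(np.arctan2(-ey[0],ey[1])))
print([np.linalg.norm(C[i]-C[i-1]) for i in range(4)])
def cad(p): return np.array([(p-o)@ex,(p-o)@ey])
for nm,p in dict(tab=tc(381,300,.166),pad=tc(96,386,.171),jar=tc(232,200,.096),timer=ray("top",198,278,.046),tabS=sc(350,170,.152),staple=tc(350,412,.147),padS=sc(160,262,.171)).items(): print(nm,p,cad(p))
E
```

```text
[[0.6019 0.1863 0.124 ]
 [0.5582 0.0188 0.124 ]
 [0.3892 0.0638 0.124 ]
 [0.4327 0.2299 0.124 ]] [0.4955 0.1247 0.124 ] [ 0.9674 -0.2533  0.    ] [0.253  0.9675 0.    ] -14.672237265690196 -14.657169606835476
[np.float64(0.17476256072890262), np.float64(0.17310342562498326), np.float64(0.17489893727544317), np.float64(0.1716541069051308)]
tab [0.4734 0.1882 0.166 ] [-0.0374  0.0559]
pad [0.4319 0.3191 0.171 ] [-0.1107  0.172 ]
jar [0.5292 0.2666 0.096 ] [-0.0033  0.1458]
timer [0.3686 0.4398 0.046 ] [-0.2026  0.2727]
tabS [0.4713 0.1902 0.152 ] [-0.0399  0.0572]
staple [0.4222 0.2032 0.147 ] [-0.0908  0.0574]
padS [0.4255 0.324  0.171 ] [-0.1182  0.1751]
```

jog_arm --hand '[0,0,0,0,0]' --pt "0.02 0.055 0" --pt "0.02 0.055 0" --pt "0.02 0.055 0" --pt "0.02 0.055 0" --pt "0.02 0.055 0" --yaw '[-0.114,-0.114,-0.114,-0.114,-0.114]'

```text
time_s: 0.72
position: [0.3284, -0.2236, 0.2482]
tool_rot: [[0.989, -0.146, 0.0], [-0.146, -0.989, 0.0], [-0.0, -0.0, -1.0]]
ft_force: [0.9, -0.7, 0.5]
grip_width: -0.0
gripper_force: 0.0
```

jog_arm --hand '[0,0,0,0,0]' --pt "0.02 0.055 0" --pt "0.02 0.055 0" --pt "0.02 0.055 0" --pt "0.02 0.055 0" --pt "0.02 0.055 0" --yaw '[-0.114,0,0,0,0]'

```text
time_s: 1.35
position: [0.4284, 0.0516, 0.2483]
tool_rot: [[0.967, -0.253, -0.0], [-0.253, -0.967, -0.0], [0.0, 0.0, -1.0]]
ft_force: [1.0, -0.6, 0.8]
grip_width: -0.0004
gripper_force: 0.0
```

jog_arm --hand '[0,0,0,0,0]' --pt "0.005 0.05 0" --pt "0.005 0.05 0" --pt "0.0056 0.045 0" --pt "0 0 -0.03" --pt "0 0 -0.03" --yaw '[0,0,0,0,0]'

```text
time_s: 1.98
position: [0.4435, 0.1952, 0.1873]
tool_rot: [[0.968, -0.252, 0.0], [-0.252, -0.968, -0.0], [0.0, 0.0, -1.0]]
ft_force: [0.3, 0.4, -0.3]
grip_width: 0.0002
gripper_force: 0.0
```

Run:
```python
from h import *; import cv2
a=env.get_image("top")[165:295,220:393,::-1];b=env.get_image("scene")[180:280,250:380,::-1]
cv2.imwrite("pics/m1.png",np.vstack([cv2.resize(a,(400,300),interpolation=2),cv2.resize(b,(400,300),interpolation=2)]))
print(env.observe()["position"])
```

```text
[0.44228519 0.19448686 0.18576573]
```

View pics/m1.png

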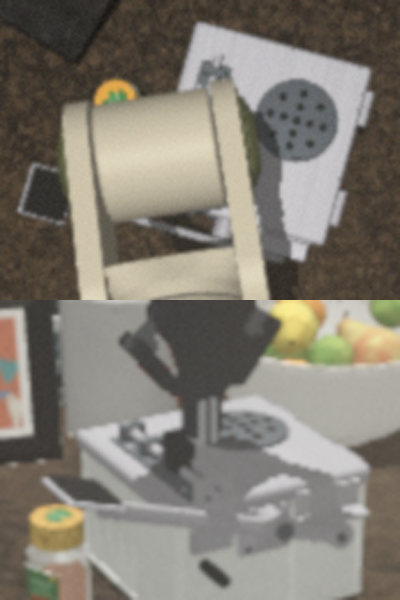

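In the lower panel the closed fingers (208,425) stand in front of the tab (178,450) and above it, as planned. Next I lower them and push.

jog_arm --hand '[0,0,0,0,0]' --pt "0 0.001 -0.021" --pt "0.008 -0.002 0" --pt "0.008 -0.002 0" --pt "0.008 -0.002 0" --pt "0.008 -0.002 0" --yaw '[0,0,0,0,0]'

```text
time_s: 2.7
position: [0.4764, 0.1874, 0.1678]
tool_rot: [[0.967, -0.254, 0.0], [-0.254, -0.967, 0.0], [0.0, -0.0, -1.0]]
ft_force: [-1.9, 0.1, 2.4]
grip_width: 0.0001
gripper_force: 1.1
```

jog_arm --hand '[0,0,0,0,0]' --pt "0.003 -0.001 0" --pt "0.002 -0.001 0" --pt "0.002 0 0" --pt "0.001 0 0" --pt "0 0 0" --yaw '[0,0,0,0,0]'

```text
time_s: 3.32
position: [0.481, 0.1858, 0.1673]
tool_rot: [[0.967, -0.253, -0.006], [-0.253, -0.968, -0.0], [-0.006, 0.002, -1.0]]
ft_force: [-14.2, 1.1, 10.0]
grip_width: -0.0001
gripper_force: 7.1
```

jog_arm --hand '[0,0,0,0,0]' --pt "0.002 -0.0005 0" --pt "0.001 0 0" --pt "0 0 0" --pt "0 0 0" --pt "0 0 0" --yaw '[0,0,0,0,0]'

```text
time_s: 3.95
position: [0.4813, 0.1858, 0.1672]
tool_rot: [[0.968, -0.252, -0.013], [-0.252, -0.968, 0.0], [-0.012, 0.003, -1.0]]
ft_force: [-27.2, 2.4, 17.7]
grip_width: -0.0001
gripper_force: 13.6
```

jog_arm --hand '[0,0,0,0,0]' --pt "-0.02 0.005 0" --pt "-0.01 0.0025 0.02" --pt "-0.01 0.05 0.05" --pt "-0.01 0.05 0.02" --pt "0 0.02 0" --yaw '[0,0,0,0,0]'

```text
time_s: 4.58
position: [0.4379, 0.3084, 0.2526]
tool_rot: [[0.968, -0.251, 0.004], [-0.251, -0.968, 0.001], [0.003, -0.002, -1.0]]
ft_force: [0.2, -0.7, 0.4]
grip_width: -0.0
gripper_force: 0.0
```

Run:
```python
from h import *; import cv2
a=env.get_image("top")[165:295,220:393,::-1];b=env.get_image("scene")[180:280,250:380,::-1]
cv2.imwrite("pics/m2.png",np.vstack([cv2.resize(a,(400,300),interpolation=2),cv2.resize(b,(400,300),interpolation=2)]))
print(env.observe()["position"])
```

```text
[0.43784491 0.30741302 0.25028011]
```

View pics/m2.png

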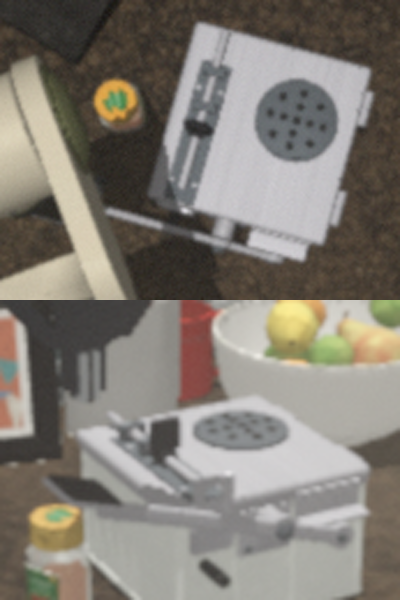

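The lock tab has moved back (top panel 198,128) and the lid is still shut. I'll measure its travel.

Run:
```python
from h import *; import cv2
o=np.array([.4955,.1247]);ex=np.array([.9674,-.2533]);ey=-np.array([-.2533,-.9674])
def cent(im,n,x0,x1,y0,y1,z):
    m=(im[y0:y1,x0:x1].max(2)<60); k,l,s,c=cv2.connectedComponentsWithStats(m.astype(np.uint8)); i=1+np.argmax(s[1:,4]); u,v=c[i]+[x0,y0]
    p=ray(n,u,v,z)[:2]-o; print(n,s[i],u,v,np.round([p@ex,p@ey],4))
cent(cv2.imread("pics/top0.png"),"top",290,318,215,240,.166); cent(env.get_image("top"),"top",290,318,210,240,.166)
cent(cv2.imread("pics/scene0.png"),"scene",298,320,218,240,.152); cent(env.get_image("scene"),"scene",294,318,214,236,.152)
```

```text
top [ 8 13 10  6 42] 302.23809523809524 230.47619047619048 [-0.0389  0.0559]
top [11  8 10  6 41] 305.2926829268293 220.3170731707317 [-0.0161  0.0554]Traceback (most recent call last):
  File "<stdin>", line 7, in <module>
  File "<stdin>", line 4, in cent
    return _wrapfunc(a, 'argmax', axis=axis, out=out, **kwds)
    return bound(*args, **kwds)
ValueError: attempt to get argmax of an empty sequence
```

jog_arm --hand '[0,0,0,0,0]' --pt "-0.007 0.013 0" --pt "0 0 -0.03" --pt "0 0 -0.02" --pt "0 0 -0.006" --pt "0.001 0.002 -0.008" --yaw '[0,0,0,0,0]'

```text
time_s: 5.35
position: [0.4321, 0.3213, 0.1877]
tool_rot: [[0.967, -0.254, 0.0], [-0.254, -0.967, 0.0], [0.0, -0.001, -1.0]]
ft_force: [-5.8, -0.2, 13.1]
grip_width: 0.0005
gripper_force: 6.6
```

jog_arm --hand '[0,0,0,0,0]' --pt "0.001 0.002 -0.008" --pt "0.001 0.002 -0.008" --pt "0 0.002 -0.008" --pt "0 0.002 -0.008" --pt "0 0.001 -0.008" --yaw '[0,0,0,0,0]'

```text
time_s: 5.98
position: [0.4349, 0.332, 0.1497]
tool_rot: [[0.967, -0.254, 0.005], [-0.254, -0.967, 0.005], [0.003, -0.006, -1.0]]
ft_force: [-4.3, 5.1, 14.9]
grip_width: 0.0002
gripper_force: 7.6
```

jog_arm --hand '[0,0,0,0,0]' --pt "0 0 -0.008" --pt "0 0 -0.008" --pt "0 0 -0.008" --pt "0 0 -0.008" --pt "0 0 -0.008" --yaw '[0,0,0,0,0]'

```text
time_s: 6.6
position: [0.4358, 0.3325, 0.1092]
tool_rot: [[0.967, -0.254, 0.006], [-0.254, -0.967, 0.006], [0.005, -0.007, -1.0]]
ft_force: [-0.4, 7.6, 9.5]
grip_width: -0.0003
gripper_force: 5.0
```

jog_arm --hand '[0,0,0,0,0]' --pt "0 -0.001 -0.008" --pt "0 -0.001 -0.006" --pt "0 -0.001 -0.005" --pt "0 0 -0.004" --pt "0 0 0" --yaw '[0,0,0,0,0]'

```text
time_s: 7.22
position: [0.4354, 0.3288, 0.0854]
tool_rot: [[0.967, -0.254, 0.004], [-0.254, -0.967, 0.004], [0.003, -0.005, -1.0]]
ft_force: [-0.2, 6.5, 6.0]
grip_width: 0.0002
gripper_force: 3.2
```

jog_arm --hand '[0,0,0,0,0]' --pt "0 0 -0.002" --pt "0 0 -0.002" --pt "0 0 -0.001" --pt "0 0 -0.001" --pt "0 0 0" --yaw '[0,0,0,0,0]'

```text
time_s: 7.85
position: [0.4351, 0.3279, 0.0795]
tool_rot: [[0.967, -0.254, 0.003], [-0.254, -0.967, 0.002], [0.003, -0.002, -1.0]]
ft_force: [0.4, 0.3, 6.9]
grip_width: 0.0001
gripper_force: 3.4
```

jog_arm --hand '[0,0,0,0,0]' --pt "0 0 -0.001" --pt "0 0 -0.001" --pt "0 0 -0.001" --pt "0 0 0" --pt "0 0 0" --yaw '[0,0,0,0,0]'

```text
time_s: 8.48
position: [0.4349, 0.3274, 0.0763]
tool_rot: [[0.967, -0.254, 0.003], [-0.254, -0.967, 0.001], [0.002, -0.001, -1.0]]
ft_force: [-1.5, -1.7, 6.9]
grip_width: 0.0
gripper_force: 2.8
```

jog_arm --hand '[0,0,0,0,0]' --pt "0 0 -0.001" --pt "0 0 -0.001" --pt "0 0 -0.001" --pt "0 0 0" --pt "0 0 0" --yaw '[0,0,0,0,0]'

```text
time_s: 9.1
position: [0.435, 0.3273, 0.0744]
tool_rot: [[0.967, -0.254, 0.003], [-0.254, -0.967, 0.0], [0.003, -0.001, -1.0]]
ft_force: [-3.1, -4.4, 17.1]
grip_width: -0.0002
gripper_force: 7.3
```

jog_arm --hand '[0,0,0,0,0]' --pt "0 0 -0.001" --pt "0 0 -0.001" --pt "0 0 0" --pt "0 0 0" --pt "0 0 0" --yaw '[0,0,0,0,0]'

```text
time_s: 9.72
position: [0.435, 0.3271, 0.0732]
tool_rot: [[0.967, -0.253, 0.004], [-0.253, -0.967, 0.0], [0.004, -0.001, -1.0]]
ft_force: [-5.8, -7.8, 25.8]
grip_width: -0.0
gripper_force: 10.9
```

Run:
```python
from h import *; import cv2
b=env.get_image("scene")[140:300,220:400,::-1]
cv2.imwrite("pics/m3.png",cv2.resize(b,(675,600),interpolation=2))
s=env.observe();print(s["position"],s["ft_force"])
```

```text
[0.43500687 0.32712435 0.07320477] [-5.55823134 -6.65426752 26.39059669]
```

View pics/m3.png

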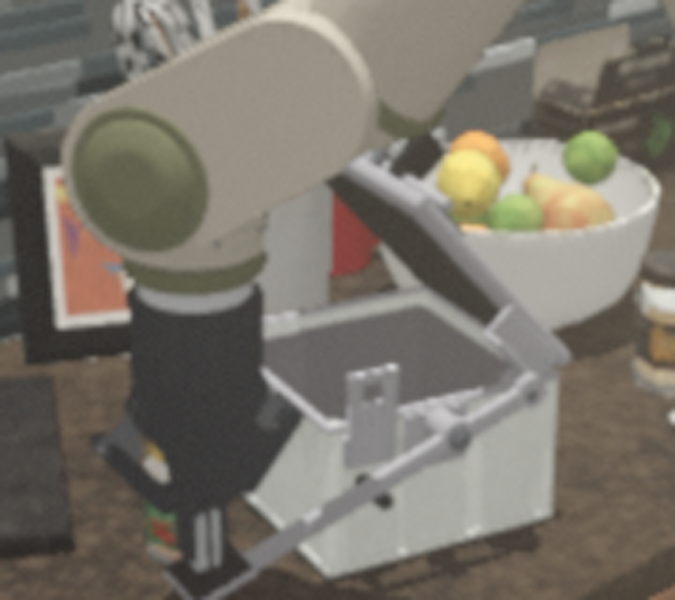

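The picture shows the lid wide open with its edge at about (350,170). The lever slopes down to the paddle, which the fingers hold at (205,575). The force rises stiffly there, so the lever is at its stop, and the jar still stands behind the gripper.

```bash
python3 -c "
from rig import env
print(env.close_job())"
```

```text
the job is handed in; nothing more can be done
None
```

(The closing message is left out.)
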